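# Load the wash cassette

## Robot

A 7-joint arm with a two-finger parallel gripper is mounted at the origin on the work surface. World frame = base frame: x ahead of the robot, y to its left, z up, the work surface at z = 0. Lengths are in m, angles in degrees, forces in N, time in s.
With the tool pointing down it reaches from about 0.425 to 0.95 m from the base axis. Payload 16.7 kg.
Tool frame: the origin (TCP) lies midway between the tips of the shut fingers; the grasp point (between the pads) lies 19 mm behind it; z points along the fingers, y is the line along which they close (so a half turn about z gives the same grasp; the last joint's range is limited). The gripper opens to 94 mm and grips with 3 to 60 N. Pads are 16 mm wide; open, the fingers measure 119 mm over their backs; the gripper's body (75 mm by 177 mm) begins 78 mm behind the grasp point.
Start: joints at [-80.357, 24.414, 4.234, 92.017, -1.954, 63.644, -3.845], TCP at [0.211, 0.641, 0.205] pointing down, gripper open.
Joint ranges: [-163.25, 163.25], [-28.42, 122.38], [-70.27, 78.77], [12.13, 141.07], [-58.53, 238.53], [9.26, 117.41], [-156.51, 156.51]. Speed limits (degrees/s): [108.29, 108.29, 136.94, 136.94, 172.46, 172.46, 172.46].

## Interface

Orientations are given as [roll, pitch, yaw] about the fixed x, y, z axes, in that order (R = Rz(yaw) Ry(pitch) Rx(roll)).
In Python, from plant import monitor, eyes, hand_in gives the robot as it stands.
- The arm moves only by the shell command python3 -m creep 'ROWS' [FORCE]. ROWS is a JSON object of lists of equal length, an entry for each row: "grip": the closure, from 0 (fully open) to 1 (shut); "translation": the shift along the world's x, y, z in mm, a list of three; "rotation": the turn, a rotation vector about the world's x, y, z in rad, a list of three. In form: {"grip": [grip, ...], "translation": [[dx, dy, dz], ...], "rotation": [[ax, ay, az], ...]}. A call has 1 to 8 rows; each row is the pose to reach, as a shift and turn from the pose commanded when the call began; what a row does not reach only later rows make up. A row lasts 1/8 s, in which the tool goes at most 62.5 mm and 10.7 degrees, less where a joint would pass 70% of its speed; a pose out of reach is approached as far as the arm can. A call with a gripper value outside its range is refused whole. The fingers move at their own pace and stop on an object; FORCE is the grip in N (left out, the last holds). Time passes only in rows, so rows that repeat a pose let the fingers close. It gives the time, the measured TCP pose, the force, the opening and the grip force at its end, in the units of the state.
- monitor.observe(): the state, without advancing time (a new reading comes with each control period).
- eyes.camera(name): name is "scene" or "top" or "wrist"; returns the picture (480x640x3 uint8, red, green, blue); there is no depth.
- eyes.camera_params(name): a dict with "fx", "fy", "cx", "cy" (pixels), "k1" (the pictures are not rectified: a ray, as slopes to the right and down, at radius r is drawn at 1 + k1 r^2 times it, then the intrinsics apply), "xyz" and "attitude" of the camera in the world; the wrist camera has in their place "T_tool_cam" (4x4, takes a point from camera to tool coordinates, whose origin is the TCP and whose axes are the flange's). Camera axes: x right, y down, z forward; pixel columns grow to the right and rows downward; lengths in m; the calibration is good to about 2 mm. A picture is of the moment at which its call begins: read the wrist's pose just before it. camera_params takes no time and is no camera call.
- hand_in(): hands the job in; it is judged then, once.
The state is a dict: "t": time; "qpos": joint angles; "qvel": joint speeds; "tau": joint torques, N m; "ee_pos": TCP position; "ee_rot": TCP orientation; "wrist_force": force on the tool from outside, world axes, zero at the start; "ft_torque": the same for the moment, N m; "width": finger opening in m; "grip_force": force on a finger pad.
Only numpy, scipy, OpenCV 4.12 (cv2) and the standard library are available. Lean on these libraries where they do the work, as an engineer would, in place of code of your own. Each camera call takes 0.05 s, during which the arm holds its last target. There are 200 camera calls.

## Task

Get the turned parts ready for washing: squeeze the two tabs on the wash cassette's cover together to unclip it and lay the cover flat on the bench, and press the button of the transport case so that its lid springs open. Move every part in the case into the cassette, then put the cover back on so that it is fully home and both catches are locked. Leave the case standing open, and do not disturb the other things on the bench.

Things in the scene. Friction and masses are not known exactly. Their poses are not given: they have to be found in the camera images.
- cassette: Wash cassette, a stainless trough fixed to the bench, left or right of the middle: outside 200 (x) x 140 (y) x 75 mm high, inside 184 x 124 mm, floor 6 mm thick. Half-way along each long side (+y, -y) a dark bracket 50 mm long rises outside the wall to 94 mm and hooks inward; the hooks are 140 mm apart and hold down the cover's catches. Origin: centre of underside, z up.
- cassette_seat (a point): Where point cover_grip is when the cover is fully home: on the cassette's vertical centre line, 106.5 mm above the bench. Same axes as the cassette.
- cover_grip (a point): Loose cover, 0.41 kg: plate 196 (x) x 134 (y) x 5 mm; two upright black tabs stand on it facing +y and -y, each 44 mm wide, 6 thick, 41 high, 60 mm over their outer faces. Point midway between the tabs at half height: 20.5 mm below their tops, 31.5 above the plate's underside. Four feet 8 mm high below drop inside the cassette's walls (4 mm play); on the bench it stands on them, point 39.5 mm up.
- tab_left (a joint): Slide of the cover's +y tab: 0 m sprung out (as found), 0.010 m pushed in to its stop (4 to 8.5 N). A flat catch bar (30 mm wide, top 20.5 mm below cover_grip) runs from each tab out to 77.5 mm from the centre, under the cassette's hook; pushed in 7.5 mm it is clear. With both tabs squeezed home they are 40 mm over the outer faces and the cover can be lifted by them.
- tab_right (a joint): The same for the -y tab. To refit the cover (either way round): carry it with the tabs squeezed, lower it straight on to the cassette's rim, open the fingers; the catches spring out under the hooks. It does not snap in by pressing from above with the tabs out.
- case: Transport case, a grey clamshell box fixed to the bench on the other side from the cassette: lower shell 180 x 180 mm, 34 mm high, walls and floor 6 mm thick; closed height 84 mm. Its front, with the button, faces its -x; the lid hinges on the far (+x) edge. Origin: centre of its underside; z up. The bench midway between case and cassette has room for the cover.
- lid (a joint): Lid of the case (grey frame, clear top): 0 rad closed, 1.95 rad at its open stop, leaning back, top about 200 mm above the bench. A spring throws it open and holds it open once the catch lets go; its front edge swings up and away from the button.
- button_top (a point): Centre of the top of the round grey push button, 32 mm across, on the block at the front of the case, 56 mm above the bench, 34 mm in front of the closed lid's front face. Pressed straight down it travels 6 mm (7 N at the bottom); about 4 mm releases the lid.
- button (a joint): Travel of the button: 0 m up, 0.006 m fully down.
- part1_mid (a point): Turned steel part, 0.3 kg: round flange 50 mm across and 20 mm high at the bottom, above it a round stem 28 mm across; 58 mm high in all, so that it stands 7 mm below the cassette's rim. Point on its axis, half-way up (29 mm); its z runs from flange to stem. At the start it stands upright on the floor of the closed case, under the lid's clear top. None if it is absent.
- part2_mid (a point): Another such part; None if it is absent.
- part3_mid (a point): Another such part; None if it is absent.
- part4_mid (a point): Another such part; None if it is absent.
- holder_a_mid (a point): Bystander: a bright steel tapered tool holder standing on its flange, 48 mm across, 90 mm high; point 45 mm up its axis.
- holder_b_mid (a point): Bystander: a dark steel tapered tool holder standing on its flange, 48 mm across, 90 mm high; point 45 mm up its axis.
- vblock_mid (a point): Bystander: a dark steel block 70 x 50 x 40 mm; point at its centre.
- hammer_mid (a point): Bystander: a hammer lying down, 260 mm long; point near the middle of its handle.
- wrench_mid (a point): Bystander: a spanner lying flat, 200 mm long; point near its middle.
- oilcan_mid (a point): Bystander: a white plastic oil bottle, 60 mm across, 130 mm high; point at its centre.
- pot_mid (a point): Bystander: an open steel pot, 90 mm across, 60 mm high; point at its centre.

How it is judged:
By the outcome, as a careful person would: the job done as asked, in the order asked, and still so for the second after the job is handed in, with the robot touching nothing.
Of part1, part2, part3, part4 only 2 to 4 are there at a start; the rules pass over those that are not, and their reading is None.
At some moment in a run one of part1, part2, part3, part4 may be knocked a few centimetres aside while the robot is not near it.
Once in a run the grip may slacken for a moment while it holds something.
It also fails if it takes over 210 s, if anything falls off the work surface, if the arm or the gripper's body presses on something with over 40 N, if the wrist force passes 120 N, or if a joint passes its speed limit or range.

## Working session

There is one attempt and no reset: what is moved stays moved. The work goes in short steps, Python scripts to look and compute and a shell command to move; the robot and the scene stay as the last step left them, time stands still between calls to the robot, and variables do not carry over. Pictures are saved under pics/ and viewed, at most 14 in all, crops included, and the job is handed in when it is done.

```bash
ls; mkdir -p pics
cat > h.py <<'E'
import numpy as np, cv2
from scipy.spatial.transform import Rotation as R
from plant import monitor, eyes, hand_in
def cam(name):
    p=eyes.camera_params(name)
    if name=='wrist':
        s=monitor.observe(); T=np.array(p['T_tool_cam']); 
        Rt=R.from_euler('xyz',s['ee_rot'],degrees=True).as_matrix()
        return p,np.array(s['ee_pos'])+Rt@T[:3,3],Rt@T[:3,:3]
    return p,np.array(p['xyz']),R.from_euler('xyz',p['attitude'],degrees=True).as_matrix()
def snap(name,fn=None):
    c=cam(name); im=eyes.camera(name)
    if fn: cv2.imwrite('pics/'+fn+'.png',im[:,:,::-1])
    return im,c
def ray(c,u,v):
    p,o,M=c; x=np.array([(u-p['cx'])/p['fx'],(v-p['cy'])/p['fy']]); y=x.copy()
    for _ in range(20): y=x/(1+p['k1']*(y@y))
    return o,M@np.array([y[0],y[1],1])
def onz(c,u,v,z):
    o,d=ray(c,u,v); return o+d*(z-o[2])/d[2]
def proj(c,P):
    p,o,M=c; q=M.T@(np.array(P)-o); s=q[:2]/q[2]; s=s*(1+p['k1']*(s@s))
    return np.array([p['fx']*s[0]+p['cx'],p['fy']*s[1]+p['cy']])
E
python3 - <<'E'
from h import *
np.set_printoptions(precision=3,suppress=True)
for n in ('scene','top','wrist'):
    im,c=snap(n,n+'0'); print(n,c[1],c[2].tolist(),c[0])
s=monitor.observe(); print(s)
E
```

```text
pics
scene [ 1.675 -0.559  1.096] [[0.429559946117145, 0.5592057010507956, -0.7090608130507023], [0.9029910999340705, -0.25795891603490895, 0.34360481818209687], [0.009237214498560242, -0.7878744706806932, -0.6157665891536537]] {'fx': 576.3987669461245, 'fy': 576.3987669461245, 'cx': 316.94967233449637, 'cy': 247.30713002815477, 'k1': 0.022257299029163752, 'xyz': array([ 1.675, -0.559,  1.096]), 'attitude': array([-128.01 ,   -0.529,   64.559])}
top [0.304 0.02  1.729] [[-0.015148800648479814, -0.9926987082359426, 0.11966531872519984], [-0.9998825006905085, 0.01532054936187763, 0.0005153446862791039], [-0.0023449204267997556, -0.11964345127896184, -0.9928141547713]] {'fx': 578.082695196266, 'fy': 578.082695196266, 'cx': 321.5455914952377, 'cy': 242.03012369436533, 'k1': 0.056792303289216674, 'xyz': array([0.304, 0.02 , 1.729]), 'attitude': array([-173.128,    0.134,  -90.868])}
wrist [0.142 0.664 0.384] [[0.31281942613887376, 0.9199811660007539, 0.2361750639547613], [0.9498118219581533, -0.30267258376073114, -0.07903676301654308], [-0.0012286165698410392, 0.24904610264666474, -0.968490851406366]] {'fx': 360.47758063995997, 'fy': 360.47758063995997, 'cx': 313.82928252015716, 'cy': 235.50466889281893, 'k1': -0.06524157889537119, 'T_tool_cam': array([[-0.   , -0.969, -0.249,  0.073],
       [ 1.   , -0.   , -0.   ,  0.   ],
       [ 0.   , -0.249,  0.969, -0.18 ],
       [ 0.   ,  0.   ,  0.   ,  1.   ]])}
{'t': 0.15, 'qpos': array([-80.358,  24.443,   4.232,  92.042,  -1.955,  63.644,  -3.844]), 'qvel': array([ 0.124, -0.12 , -0.037, -0.153,  0.014, -0.036,  0.102]), 'tau': array([  0.005, -93.628,   3.67 , -45.443,  -0.049,   0.018,   0.   ]), 'ee_pos': array([0.211, 0.641, 0.205]), 'ee_rot': array([-179.943,    0.003,  161.789]), 'wrist_force': array([-0.404,  0.927, -0.06 ]), 'ft_torque': array([-0.012, -0.017,  0.038]), 'grip_force': 0.0, 'width': 0.09389563087396312}
```

View pics/top0.png

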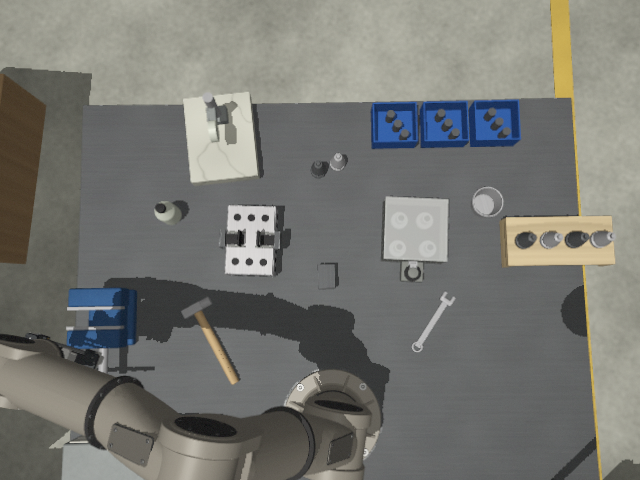

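View pics/scene0.png

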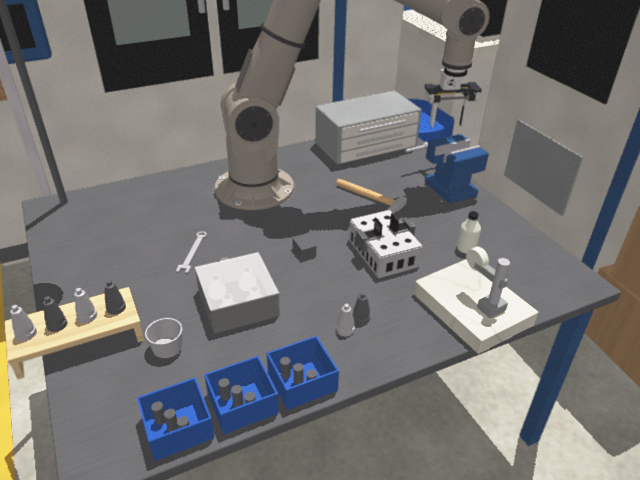

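Run:
```python
from h import *
im=cv2.imread('pics/top0.png')
crop=im[140:300,210:530]; cv2.imwrite('pics/top0c.png',cv2.resize(crop,None,fx=2.5,fy=2.5,interpolation=cv2.INTER_CUBIC))
```

```text
(no output)
```

View pics/top0c.png

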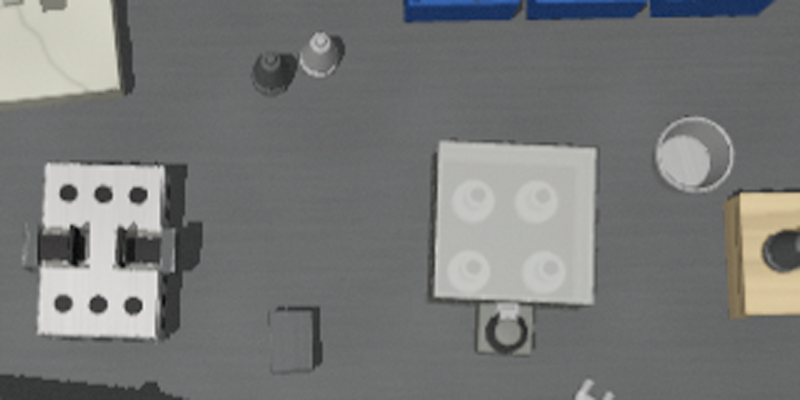

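Run:
```python
from h import *
np.set_printoptions(precision=4,suppress=True)
c=cam('top')
f=lambda u,v,z: onz(c,210+u/2.5-.3,140+v/2.5-.3,z)
H=[f(*q,.08) for q in [(68,194),(103,194),(138,194),(63,303),(98,304),(133,305)]]
P=[f(*q,.08) for q in [(45,164),(165,167),(160,338),(37,333)]]
print('cover',np.mean(H,0),np.mean(P,0)); 
d=np.mean(H[:3],0)-np.mean(H[3:],0);e=(P[0]+P[1]-P[2]-P[3]); g=(P[0]+P[3]-P[1]-P[2]); print(np.degrees([np.arctan2(d[1],d[0]),np.arctan2(e[1],e[0]),np.arctan2(-g[0],g[1])]), np.linalg.norm(e)/2,np.linalg.norm(g)/2)
L=[f(*q,.084) for q in [(440,142),(597,148),(592,304),(432,299)]]
print('case',np.mean(L,0)); e=(L[0]+L[1]-L[2]-L[3]); g=(L[0]+L[3]-L[1]-L[2]); print(np.degrees([np.arctan2(e[1],e[0]),np.arctan2(-g[0],g[1])]),np.linalg.norm(e)/2,np.linalg.norm(g)/2)
print('button',f(507,332,.056))
print('parts(stemtop)',np.array([f(*q,.064) for q in [(477,195),(540,195),(474,264),(547,266)]]))
print('vblock',f(292,340,.04),'holders',f(319,55,.03),f(270,78,.03),'wrenchtop',f(590,385,0))
```

```text
cover [0.5144 0.2265 0.08  ] [0.5131 0.225  0.08  ]
[-2.6036 -2.1998 -2.7772] 0.19685370111645042 0.1395190432338136
case [ 0.5366 -0.2499  0.084 ]
[-4.3037 -2.9294] 0.1816138852595088 0.1811776492548513
button [ 0.4132 -0.2407  0.056 ]
parts(stemtop) [[ 0.5728 -0.2101  0.064 ]
 [ 0.5716 -0.2832  0.064 ]
 [ 0.492  -0.2041  0.064 ]
 [ 0.4884 -0.2882  0.064 ]]
vblock [0.4086 0.0079 0.04  ] holders [ 0.7516 -0.0302  0.03  ] [0.7243 0.0291 0.03  ] wrenchtop [ 0.3525 -0.3455  0.    ]
```

```bash
python3 -m creep '{"grip":[0,0,0,0,0,0,0,0],"translation":[[0,0,60],[20,-40,80],[60,-90,80],[100,-145,80],[140,-200,80],[180,-255,80],[220,-310,80],[260,-365,80]],"rotation":[[0,0,0],[0,0,0.1],[0,0,0.2],[0,0,0.274],[0,0,0.274],[0,0,0.274],[0,0,0.274],[0,0,0.274]]}' && python3 -m creep '{"grip":[0,0,0,0],"translation":[[22,-30,-10],[33,-48,-30],[33,-48,-30],[33,-48,-30]],"rotation":[[0,0,0],[0,0,0],[0,0,0],[0,0,0]]}'
python3 - <<'E'
from h import *
im,c=snap('wrist','w1'); s=monitor.observe(); print(s['t'],s['ee_pos'],s['ee_rot'],s['qpos'])
E
```

```text
t: 1.15
ee_pos: [0.4546, 0.2978, 0.2855]
ee_rot: [180.0, 0.0, 177.5]
wrist_force: [0.5, 0.1, -0.8]
width: 0.094
grip_force: 0.0
t: 1.65
ee_pos: [0.4865, 0.2526, 0.2559]
ee_rot: [180.0, -0.0, 177.5]
wrist_force: [-0.0, 0.7, 0.0]
width: 0.0939
grip_force: 0.0
1.7 [0.48648719 0.25290359 0.25606427] [1.79967094e+02 1.63917156e-02 1.77571471e+02] [-48.45750336   9.94996419  16.34245036 105.71276795  -3.10141744
  64.7318729   56.54679658]
```

View pics/w1.png

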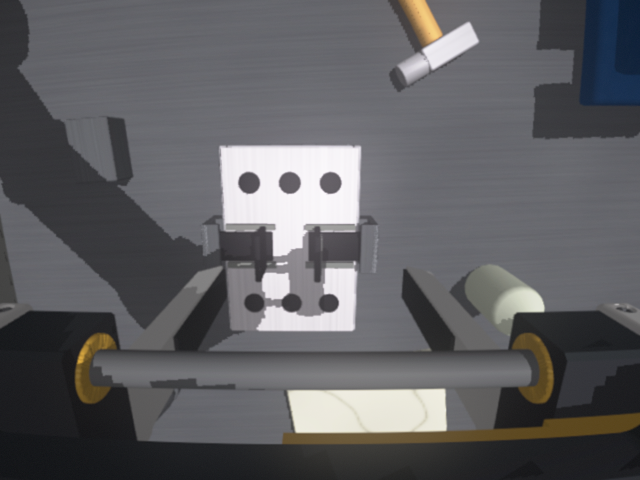

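```bash
cat >> h.py <<'E'
def holes(im,c,z,box,thr=90):
    u0,v0,u1,v1=box; g=im[v0:v1,u0:u1].max(2)
    n,l,st,ce=cv2.connectedComponentsWithStats((g<thr).astype(np.uint8))
    out=[]
    for i in range(1,n):
        x,y,w,h,a=st[i]
        if 60<a<900 and .6<w/h<1.6 and a>.6*w*h: out.append(onz(c,ce[i][0]+u0,ce[i][1]+v0,z))
    return np.array(out)
E
python3 - <<'E'
from h import *
im=cv2.imread('pics/w1.png')[:,:,::-1]; c=cam('wrist')
H=holes(im,c,.08,(225,150,358,325)); print(H.round(4)); print(H.mean(0))
o=H[np.argsort(H[:,0])]; d=o[3:].mean(0)-o[:3].mean(0); print(np.degrees(np.arctan2(d[1],d[0])), monitor.observe()['ee_pos'])
E
```

```text
[[0.4486 0.1901 0.08  ]
 [0.5768 0.1847 0.08  ]
 [0.5783 0.225  0.08  ]
 [0.5805 0.2643 0.08  ]]
[0.54607025 0.21604372 0.08      ]
54.542683394351 [0.48648719 0.25290359 0.25606427]
```

Run:
```python
from h import *
c=cam('wrist')
H=np.array([onz(c,*q,.08) for q in [(249,183),(290,183),(331,183),(254,303),(291.5,303),(329,303)]])
print(H.round(4),H.mean(0)); d=H[3:].mean(0)-H[:3].mean(0); print(np.degrees(np.arctan2(d[1],d[0])))
e=H[2]+H[5]-H[0]-H[3];print(np.degrees(np.arctan2(-e[0],e[1])))
```

```text
[[0.4493 0.1908 0.08  ]
 [0.4511 0.2312 0.08  ]
 [0.4529 0.2714 0.08  ]
 [0.5775 0.1849 0.08  ]
 [0.5791 0.2252 0.08  ]
 [0.5808 0.2654 0.08  ]] [0.51512255 0.22813335 0.08      ]
-2.682834172138461
-2.4438638035959053
```

```bash
python3 -m creep '{"grip":[0,0,0,0,0,0,0,0],"translation":[[28.6,-25,0],[28.6,-25,-20],[28.6,-25,-70],[28.6,-25,-115],[28.6,-25,-145],[28.6,-25,-160],[28.6,-25,-161],[28.6,-25,-161]],"rotation":[[0,0,0],[0,0,0],[0,0,0],[0,0,0],[0,0,0],[0,0,0],[0,0,0],[0,0,0]]}' 40 && python3 -m creep '{"grip":[0.3,0.5,0.6,0.7,0.8,0.8],"translation":[[0,0,0],[0,0,0],[0,0,0],[0,0,0],[0,0,0],[0,0,0]],"rotation":[[0,0,0],[0,0,0],[0,0,0],[0,0,0],[0,0,0],[0,0,0]]}' 40
```

```text
t: 2.7
ee_pos: [0.5161, 0.2273, 0.0957]
ee_rot: [179.9, 0.1, 177.5]
wrist_force: [-0.6, -0.6, 0.3]
width: 0.0938
grip_force: 0.0
t: 3.45
ee_pos: [0.5156, 0.2269, 0.0948]
ee_rot: [180.0, 0.0, 177.5]
wrist_force: [-5.5, -2.9, 13.3]
width: 0.0387
grip_force: 40.1
```

```bash
python3 -m creep '{"grip":[1,1,1,1,1,1,1,1],"translation":[[0,0,0],[0,0,2],[0,0,8],[0,0,20],[0,0,40],[0,0,70],[0,0,100],[0,0,100]],"rotation":[[0,0,0],[0,0,0],[0,0,0],[0,0,0],[0,0,0],[0,0,0],[0,0,0],[0,0,0]]}' 55
python3 - <<'E'
from h import *
im,c=snap('wrist','w2')
E
```

```text
t: 4.45
ee_pos: [0.5166, 0.2271, 0.1969]
ee_rot: [179.9, 0.2, 177.5]
wrist_force: [0.0, 0.3, -4.5]
width: 0.0385
grip_force: 55.0
```

View pics/w2.png

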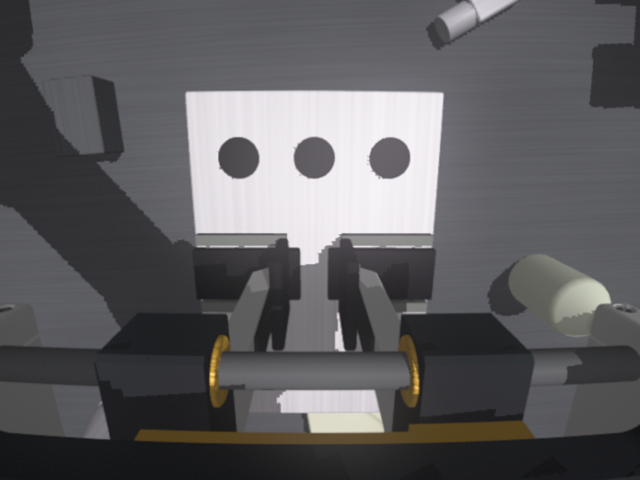

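Cover lifted cleanly, tabs squeezed, held level. Carrying it to the clear bench between.

```bash
python3 -m creep '{"grip":[1,1,1,1,1,1,1,1],"translation":[[5,-20,0],[15,-60,0],[25,-105,0],[37,-150,0],[48,-195,0],[56,-230,-10],[57,-235,-50],[57,-235,-90]],"rotation":[[0,0,0],[0,0,0],[0,0,0],[0,0,0],[0,0,0],[0,0,0],[0,0,0],[0,0,0]]}' && python3 -m creep '{"grip":[1,1,1,1,1,1,1,1],"translation":[[0,0,-25],[0,0,-50],[0,0,-65],[0,0,-73],[0,0,-76],[0,0,-76],[0,0,-76],[0,0,-76]],"rotation":[[0,0,0],[0,0,0],[0,0,0],[0,0,0],[0,0,0],[0,0,0],[0,0,0],[0,0,0]]}'
```

```text
t: 5.5
ee_pos: [0.5718, -0.0104, 0.1027]
ee_rot: [-180.0, -0.0, 177.4]
wrist_force: [0.7, 1.4, -3.6]
width: 0.0383
grip_force: 55.0
t: 6.5
ee_pos: [0.5727, -0.0082, 0.0289]
ee_rot: [180.0, 0.0, 177.5]
wrist_force: [0.4, -0.3, -3.3]
width: 0.0387
grip_force: 55.0
```

```bash
python3 -m creep '{"grip":[1,1,0.6,0.4,0.2,0,0,0],"translation":[[0,0,-1],[0,0,-2],[0,0,-2],[0,0,-2],[0,0,-2],[0,0,-2],[0,0,-1],[0,0,30]],"rotation":[[0,0,0],[0,0,0],[0,0,0],[0,0,0],[0,0,0],[0,0,0],[0,0,0],[0,0,0]]}' && python3 -m creep '{"grip":[0,0,0,0,0,0],"translation":[[0,0,40],[0,0,90],[0,0,140],[0,0,155],[0,0,155],[0,0,155]],"rotation":[[0,0,0],[0,0,0],[0,0,0],[0,0,0],[0,0,0],[0,0,0]]}'
python3 - <<'E'
from h import *
im,c=snap('wrist','w3'); H=holes(im,c,.013,(150,100,450,420)); print(H.round(4),monitor.observe()['ee_pos'])
E
```

```text
t: 7.5
ee_pos: [0.5712, -0.0084, 0.0574]
ee_rot: [-180.0, -0.2, 177.5]
wrist_force: [0.4, -0.7, 0.9]
width: 0.0853
grip_force: 0.0
t: 8.25
ee_pos: [0.5717, -0.0083, 0.212]
ee_rot: [-180.0, -0.1, 177.5]
wrist_force: [-0.1, -0.1, 0.3]
width: 0.094
grip_force: 0.0
[[ 0.6334 -0.051   0.013 ]
 [ 0.6356 -0.0115  0.013 ]
 [ 0.6375  0.0291  0.013 ]] [ 0.57167161 -0.00835978  0.21190867]
```

View pics/w3.png

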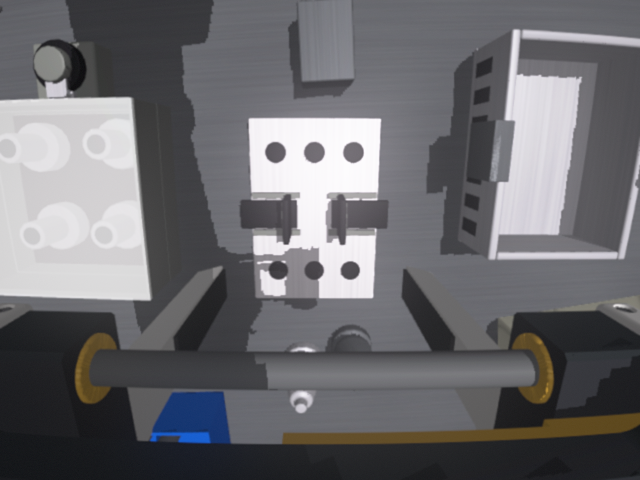

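Run:
```python
from h import *
c=cam('wrist'); print(onz(c,53,63,.056))
L=[onz(c,*q,.084) for q in [(134,98),(150,299)]]; print(L, np.degrees(np.arctan2(*(L[1]-L[0])[[1,0]])))
```

```text
[ 0.41443615 -0.2366596   0.056     ]
[array([ 0.45465875, -0.15137168,  0.084     ]), array([ 0.63252462, -0.16484789,  0.084     ])] -4.332802121126843
```

```bash
python3 -m creep '{"grip":[0.5,1,1,1,1,1,1,1],"translation":[[-20,-30,0],[-50,-70,0],[-85,-115,0],[-115,-160,0],[-145,-205,0],[-160,-225,-20],[-164,-232,-60],[-164,-232,-100]],"rotation":[[0,0,0],[0,0,0],[0,0,0],[0,0,0],[0,0,0],[0,0,0],[0,0,0],[0,0,0]]}' && python3 -m creep '{"grip":[1,1,1,1,1],"translation":[[0,0,-20],[0,0,-40],[0,0,-48],[0,0,-48],[0,0,-48]],"rotation":[[0,0,0],[0,0,0],[0,0,0],[0,0,0],[0,0,0]]}'
```

```text
t: 9.3
ee_pos: [0.4075, -0.2409, 0.1117]
ee_rot: [-180.0, -0.0, 177.4]
wrist_force: [1.3, 0.5, 0.5]
width: 0.0171
grip_force: 0.0
t: 9.93
ee_pos: [0.4087, -0.2405, 0.0659]
ee_rot: [-180.0, 0.0, 177.5]
wrist_force: [0.1, 1.1, 0.1]
width: 0.0005
grip_force: 0.0
```

```bash
python3 -m creep '{"grip":[1,1,1,1,1,1],"translation":[[0,0,-5],[0,0,-9],[0,0,-12],[0,0,-15],[0,0,-16],[0,0,-16]],"rotation":[[0,0,0],[0,0,0],[0,0,0],[0,0,0],[0,0,0],[0,0,0]]}'
python3 - <<'E'
from h import *
im,c=snap('wrist','w4')
E
```

```text
t: 10.68
ee_pos: [0.4087, -0.2403, 0.05]
ee_rot: [180.0, 0.0, 177.5]
wrist_force: [-4.4, 4.4, 21.8]
width: 0.0003
grip_force: 11.2
```

View pics/w4.png

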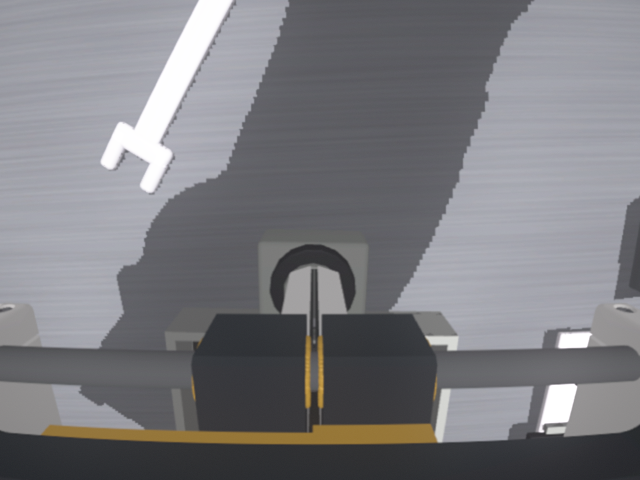

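Button is pressed under the shut fingers (centre at ~(313,285)). Rising for a look in the case.

```bash
python3 -m creep '{"grip":[1,0.8,0.5,0.2,0,0,0,0],"translation":[[0,0,10],[0,0,60],[0,0,110],[0,0,160],[30,0,200],[60,-5,220],[85,-8,220],[85,-8,220]],"rotation":[[0,0,0],[0,0,0],[0,0,0],[0,0,0],[0,0,0],[0,0,-0.02],[0,0,-0.02],[0,0,-0.02]]}'
python3 - <<'E'
from h import *
im,c=snap('wrist','w5'); s=monitor.observe(); print(s['ee_pos'],s['ee_rot'])
im,c=snap('top','t5')
E
```

```text
t: 11.72
ee_pos: [0.4944, -0.2482, 0.269]
ee_rot: [-180.0, -0.0, 176.4]
wrist_force: [-1.0, -0.4, 0.5]
width: 0.0671
grip_force: 0.0
[ 0.49319526 -0.24834594  0.26890873] [-1.79970006e+02 -8.01815278e-02  1.76345147e+02]
```

View pics/w5.png

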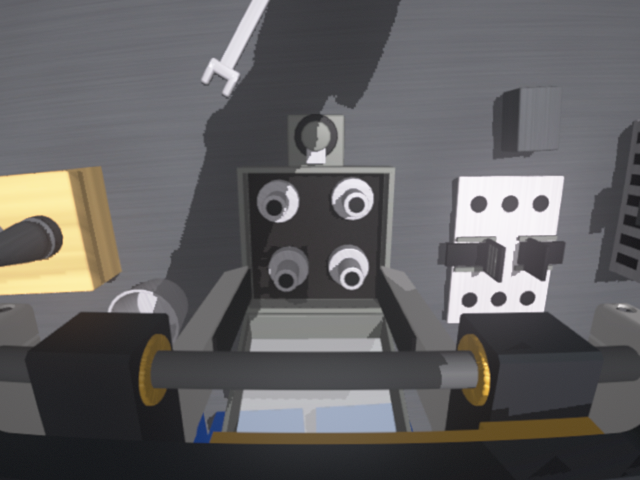

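Run:
```python
from h import *
c=cam('wrist')
for q in [(275,207),(356,205),(287,280),(351,278)]: print(q,onz(c,*q,.064).round(4))
print('corners',[onz(c,*q,.034).round(4) for q in [(238,168),(394,168)]])
cas=np.array([.5151,.2281]);a=np.radians(-2.5);M=np.array([[np.cos(a),-np.sin(a)],[np.sin(a),np.cos(a)]])
for o in [(46,31),(46,-31),(-46,31),(-46,-31)]: print('slot',o,cas+M@np.array(o)/1000)
```

```text
(275, 207) [ 0.4842 -0.2899  0.064 ]
(356, 205) [ 0.4877 -0.2024  0.064 ]
(287, 280) [ 0.5689 -0.2839  0.064 ]
(351, 278) [ 0.5712 -0.2111  0.064 ]
corners [array([ 0.4416, -0.3316,  0.034 ]), array([ 0.453 , -0.1543,  0.034 ])]
slot (46, 31) [0.56240842 0.257064  ]
slot (46, -31) [0.55970402 0.19512301]
slot (-46, 31) [0.47049598 0.26107699]
slot (-46, -31) [0.46779158 0.199136  ]
```

View pics/t5.png

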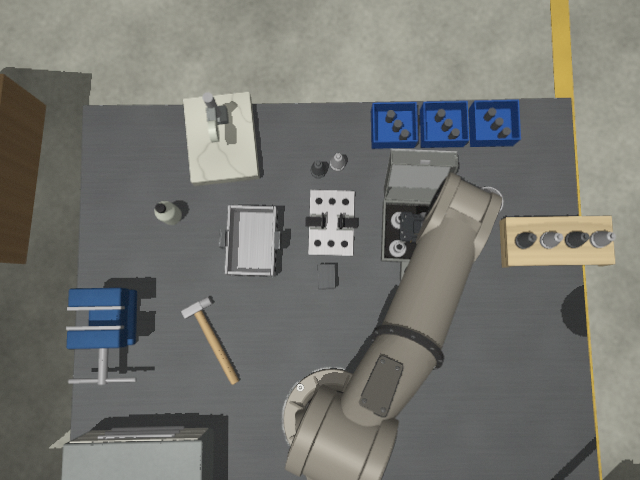

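```bash
cat >> h.py <<'E'
def bores(im,c,z=.064):
    """dark round bores in stem tops: adaptive threshold + round blobs"""
    g=cv2.GaussianBlur(cv2.cvtColor(im,cv2.COLOR_RGB2GRAY),(3,3),0)
    m=cv2.adaptiveThreshold(g,255,cv2.ADAPTIVE_THRESH_MEAN_C,cv2.THRESH_BINARY_INV,41,12)
    n,l,st,ce=cv2.connectedComponentsWithStats(m)
    out=[]
    for i in range(1,n):
        x,y,w,h,a=st[i]
        if 60<a<1200 and .7<w/h<1.4 and a>.68*w*h:
            P=onz(c,*ce[i],z)
            r=np.linalg.norm(onz(c,ce[i][0]+np.sqrt(a/np.pi),ce[i][1],z)-P)
            out.append((P.round(4)[:2].tolist(),ce[i].round().tolist(),round(r*1e3,1)))
    return out
E
python3 - <<'E'
from h import *
im=cv2.imread('pics/w5.png')[:,:,::-1]
for b in bores(im,cam('wrist')): print(b)
E
python3 -m creep '{"grip":[0.4,0.4,0.4,0.4,0.4,0.4],"translation":[[40,20,0],[77,37,-40],[77,37,-90],[77,37,-115],[77,37,-115],[77,37,-115]],"rotation":[[0,0,0],[0,0,0],[0,0,0],[0,0,0],[0,0,0],[0,0,0]]}'
python3 - <<'E'
from h import *
im,c=snap('wrist','w6')
for b in bores(im,c): print(b)
E
```

```text
([0.4774, 0.1147], [635.0, 180.0], np.float64(6.9))
([0.4945, -0.0682], [479.0, 204.0], np.float64(10.1))
([0.4962, -0.0331], [510.0, 203.0], np.float64(10.3))
([0.4979, 0.0021], [540.0, 203.0], np.float64(10.3))
([0.5009, 0.116], [633.0, 200.0], np.float64(8.2))
([0.4868, -0.2025], [356.0, 204.0], np.float64(8.1))
([0.4843, -0.2907], [274.0, 207.0], np.float64(8.8))
([0.5715, -0.2106], [351.0, 278.0], np.float64(7.7))
([0.5691, -0.2855], [286.0, 280.0], np.float64(8.0))
([0.6086, -0.0383], [498.0, 298.0], np.float64(9.5))
([0.6105, -0.0031], [527.0, 298.0], np.float64(9.3))
([0.607, -0.0735], [469.0, 299.0], np.float64(9.4))
([0.7591, -0.3931], [216.0, 421.0], np.float64(11.3))
t: 12.58
ee_pos: [0.5706, -0.2118, 0.1559]
ee_rot: [-180.0, 0.1, 176.3]
wrist_force: [0.1, 0.2, -0.0]
width: 0.0565
grip_force: 0.0
([0.4891, -0.2018], [320.0, 130.0], np.float64(9.3))
([0.4863, -0.291], [198.0, 135.0], np.float64(8.8))
([0.5046, -0.0705], [497.0, 141.0], np.float64(9.6))
([0.5061, -0.0369], [541.0, 141.0], np.float64(9.9))
([0.5076, -0.0033], [582.0, 142.0], np.float64(10.0))
([0.5731, -0.2102], [316.0, 242.0], np.float64(8.3))
([0.5708, -0.285], [221.0, 245.0], np.float64(8.3))
([0.6154, -0.0082], [562.0, 275.0], np.float64(9.7))
([0.6122, -0.0754], [484.0, 278.0], np.float64(9.5))
([0.6139, -0.0419], [524.0, 277.0], np.float64(9.5))
```

```bash
python3 -m creep '{"grip":[0.4,0.4,0.4,0.4,0.4,1,1,1],"translation":[[2,1,-40],[2,1,-80],[2,1,-105],[2,1,-121],[2,1,-121],[2,1,-121],[2,1,-121],[2,1,-121]],"rotation":[[0,0,0],[0,0,0],[0,0,0],[0,0,0],[0,0,0],[0,0,0],[0,0,0],[0,0,0]]}' 45 && python3 -m creep '{"grip":[1,1,1,1,1,1],"translation":[[0,0,0],[0,0,10],[0,0,50],[0,0,100],[0,0,150],[0,0,150]],"rotation":[[0,0,0],[0,0,0],[0,0,0],[0,0,0],[0,0,0],[0,0,0]]}'
```

```text
t: 13.62
ee_pos: [0.5728, -0.2104, 0.0341]
ee_rot: [-180.0, 0.1, 176.3]
wrist_force: [-0.5, 0.2, -0.0]
width: 0.0295
grip_force: 0.0
t: 14.38
ee_pos: [0.5741, -0.2112, 0.1875]
ee_rot: [-180.0, 0.3, 176.3]
wrist_force: [-0.7, -0.6, -3.2]
width: 0.0273
grip_force: 45.0
```

```bash
python3 -m creep '{"grip":[1,1,1,1,1,1,1,1],"translation":[[0,30,0],[0,75,0],[-2,125,0],[-4,180,0],[-6,235,0],[-7,290,0],[-8,345,0],[-9,400,0]],"rotation":[[0,0,-0.1],[0,0,-0.27],[0,0,-0.44],[0,0,-0.61],[0,0,-0.78],[0,0,-0.95],[0,0,-1.12],[0,0,-1.29]]}' && python3 -m creep '{"grip":[1,1,1,1,1,1],"translation":[[-1,40,0],[-2,67,0],[-2,67,0],[-2,67,0],[-2,67,-40],[-2,67,-80]],"rotation":[[0,0,-0.13],[0,0,-0.26],[0,0,-0.26],[0,0,-0.26],[0,0,-0.26],[0,0,-0.26]]}'
```

```text
t: 15.38
ee_pos: [0.5626, 0.1913, 0.1828]
ee_rot: [-179.9, 0.0, 102.1]
wrist_force: [1.4, 0.8, -2.1]
width: 0.0271
grip_force: 45.0
t: 16.12
ee_pos: [0.5617, 0.2555, 0.1028]
ee_rot: [180.0, -0.0, 87.5]
wrist_force: [0.4, 0.4, -2.8]
width: 0.0272
grip_force: 45.0
```

```bash
python3 -m creep '{"grip":[1,1,1,1,1,1,0.7,0.55],"translation":[[0,1,-25],[0,1,-45],[0,1,-58],[0,1,-66],[0,1,-69],[0,1,-69.5],[0,1,-69.5],[0,1,-69.5]],"rotation":[[0,0,0],[0,0,0],[0,0,0],[0,0,0],[0,0,0],[0,0,0],[0,0,0],[0,0,0]]}' && python3 -m creep '{"grip":[0.55,0.5,0.4,0.4,0.4,0.4],"translation":[[0,0,0],[0,0,20],[0,0,70],[0,0,120],[0,-50,150],[0,-100,150]],"rotation":[[0,0,0],[0,0,0],[0,0,0],[0,0,0],[0,0,0.1],[0,0,0.26]]}'
```

```text
t: 17.12
ee_pos: [0.5618, 0.2579, 0.0345]
ee_rot: [180.0, -0.0, 87.5]
wrist_force: [0.1, -0.3, 0.5]
width: 0.035
grip_force: 0.0
t: 17.88
ee_pos: [0.5627, 0.1568, 0.1874]
ee_rot: [179.8, -0.1, 102.7]
wrist_force: [0.1, -0.5, -0.6]
width: 0.0563
grip_force: 0.0
```

```bash
python3 -m creep '{"grip":[0.4,0.4,0.4,0.4,0.4,0.4,0.4,0.4],"translation":[[1,-55,0],[2,-110,0],[3,-165,0],[4,-220,0],[5,-275,0],[6,-330,0],[8,-385,0],[9,-440,0]],"rotation":[[0,0,0.17],[0,0,0.34],[0,0,0.51],[0,0,0.68],[0,0,0.85],[0,0,1.02],[0,0,1.19],[0,0,1.29]]}' && python3 -m creep '{"grip":[0.4,0.4,0.4],"translation":[[0,-2,-15],[0,-2,-30],[0,-2,-30]],"rotation":[[0,0,0],[0,0,0],[0,0,0]]}'
python3 - <<'E'
from h import *
im,c=snap('wrist','w7')
for b in bores(im,c): print(b)
print(monitor.observe()['ee_pos'])
E
```

```text
t: 18.88
ee_pos: [0.5703, -0.2845, 0.1855]
ee_rot: [-180.0, 0.1, 176.6]
wrist_force: [1.3, -0.1, -0.0]
width: 0.0563
grip_force: 0.0
t: 19.25
ee_pos: [0.5701, -0.2825, 0.153]
ee_rot: [180.0, -0.1, 176.4]
wrist_force: [0.3, 0.6, 0.9]
width: 0.0563
grip_force: 0.0
([0.4889, -0.2031], [416.0, 125.0], np.float64(8.3))
([0.4863, -0.291], [294.0, 128.0], np.float64(8.9))
([0.5045, -0.0821], [575.0, 139.0], np.float64(10.0))
([0.506, -0.0484], [615.0, 140.0], np.float64(10.2))
([0.5705, -0.2852], [310.0, 241.0], np.float64(8.5))
([0.6153, -0.0197], [629.0, 273.0], np.float64(10.0))
([0.6121, -0.0868], [555.0, 275.0], np.float64(9.6))
([0.6137, -0.0532], [593.0, 274.0], np.float64(9.8))
[ 0.57054558 -0.28278209  0.15374926]
```

```bash
python3 -m creep '{"grip":[0.4,0.4,0.4,0.4,0.4,1,1,1],"translation":[[0,-2,-40],[0,-2,-80],[0,-2,-103],[0,-2,-119],[0,-2,-119],[0,-2,-119],[0,-2,-119],[0,-2,-119]],"rotation":[[0,0,0],[0,0,0],[0,0,0],[0,0,0],[0,0,0],[0,0,0],[0,0,0],[0,0,0]]}' 45 && python3 -m creep '{"grip":[1,1,1,1,1,1],"translation":[[0,0,0],[0,0,10],[0,0,50],[0,0,100],[0,0,150],[0,0,150]],"rotation":[[0,0,0],[0,0,0],[0,0,0],[0,0,0],[0,0,0],[0,0,0]]}'
```

```text
t: 20.3
ee_pos: [0.5708, -0.2864, 0.0356]
ee_rot: [-180.0, 0.1, 176.3]
wrist_force: [-1.1, 1.1, 0.8]
width: 0.0298
grip_force: 0.9
t: 21.05
ee_pos: [0.5719, -0.2875, 0.1891]
ee_rot: [-179.9, 0.3, 176.3]
wrist_force: [0.3, 0.1, -3.5]
width: 0.0274
grip_force: 45.0
```

```bash
python3 -m creep '{"grip":[1,1,1,1,1,1,1,1],"translation":[[0,30,0],[0,75,0],[-2,125,0],[-4,180,0],[-6,235,0],[-7,290,0],[-8,345,0],[-9,400,0]],"rotation":[[0,0,-0.1],[0,0,-0.27],[0,0,-0.44],[0,0,-0.61],[0,0,-0.78],[0,0,-0.95],[0,0,-1.12],[0,0,-1.29]]}' && python3 -m creep '{"grip":[1,1,1,1,1,1],"translation":[[-1,45,0],[-2,81,0],[-2,81,0],[-2,81,0],[-2,81,-40],[-2,81,-80]],"rotation":[[0,0,-0.13],[0,0,-0.26],[0,0,-0.26],[0,0,-0.26],[0,0,-0.26],[0,0,-0.26]]}'
```

```text
t: 22.05
ee_pos: [0.5606, 0.1153, 0.1843]
ee_rot: [-179.9, 0.0, 102.1]
wrist_force: [0.8, 0.1, -2.8]
width: 0.0274
grip_force: 45.0
t: 22.8
ee_pos: [0.5597, 0.1934, 0.1042]
ee_rot: [180.0, -0.0, 87.5]
wrist_force: [0.0, 1.3, -2.7]
width: 0.0273
grip_force: 45.0
```

```bash
python3 - <<'E'
from h import *
im,c=snap('wrist','w8')
for b in bores(im,c): print(b)
E
python3 -m creep '{"grip":[1,1,1,1,1,1,0.7,0.55],"translation":[[0,0,-25],[0,0,-45],[0,0,-58],[0,0,-66],[0,0,-69.5],[0,0,-70],[0,0,-70],[0,0,-70]],"rotation":[[0,0,0],[0,0,0],[0,0,0],[0,0,0],[0,0,0],[0,0,0],[0,0,0],[0,0,0]]}' && python3 -m creep '{"grip":[0.55,0.5,0.4,0.4,0.4,0.4],"translation":[[0,0,0],[0,0,20],[0,0,70],[0,0,120],[-10,-50,150],[-20,-100,150]],"rotation":[[0,0,0],[0,0,0],[0,0,0],[0,0,0],[0,0,0.1],[0,0,0.26]]}'
```

```text
([0.561, 0.2569], [312.0, 158.0], np.float64(8.9))
([0.5576, 0.1597], [314.0, 308.0], np.float64(12.1))
([0.5228, 0.0772], [271.0, 412.0], np.float64(5.9))
t: 23.85
ee_pos: [0.5598, 0.1949, 0.0353]
ee_rot: [180.0, -0.0, 87.5]
wrist_force: [0.8, -0.4, 0.6]
width: 0.035
grip_force: 0.0
t: 24.6
ee_pos: [0.5404, 0.0935, 0.1881]
ee_rot: [179.8, -0.0, 102.7]
wrist_force: [-0.3, -1.2, -1.8]
width: 0.0563
grip_force: 0.0
```

```bash
python3 -m creep '{"grip":[0.4,0.4,0.4,0.4,0.4,0.4,0.4,0.4],"translation":[[-6,-37,0],[-12,-75,0],[-19,-112,0],[-25,-150,0],[-32,-187,0],[-38,-225,0],[-45,-262,0],[-51,-297,0]],"rotation":[[0,0,0.17],[0,0,0.34],[0,0,0.51],[0,0,0.68],[0,0,0.85],[0,0,1.02],[0,0,1.19],[0,0,1.29]]}' && python3 -m creep '{"grip":[0.4,0.4,0.4],"translation":[[0,0,-15],[0,0,-30],[0,0,-30]],"rotation":[[0,0,0],[0,0,0],[0,0,0]]}'
python3 - <<'E'
from h import *
im,c=snap('wrist','w9')
for b in bores(im,c): print(b)
print(monitor.observe()['ee_pos'])
E
```

```text
t: 25.6
ee_pos: [0.488, -0.2041, 0.1863]
ee_rot: [-180.0, 0.1, 176.5]
wrist_force: [-0.3, 0.1, 0.2]
width: 0.0564
grip_force: 0.0
t: 25.98
ee_pos: [0.4879, -0.2012, 0.1539]
ee_rot: [180.0, -0.1, 176.4]
wrist_force: [0.5, -0.0, 0.2]
width: 0.0563
grip_force: 0.0
([0.4916, -0.069], [483.0, 234.0], np.float64(9.3))
([0.4931, -0.0355], [524.0, 233.0], np.float64(9.4))
([0.4946, -0.0019], [564.0, 232.0], np.float64(9.5))
([0.4886, -0.2021], [313.0, 241.0], np.float64(8.3))
([0.4861, -0.291], [199.0, 245.0], np.float64(8.3))
[ 0.48827789 -0.20147893  0.15458699]
```

```bash
python3 -m creep '{"grip":[0.4,0.4,0.4,0.4,0.4,1,1,1],"translation":[[0,0,-40],[0,0,-80],[0,0,-103],[0,0,-120],[0,0,-120],[0,0,-120],[0,0,-120],[0,0,-120]],"rotation":[[0,0,0],[0,0,0],[0,0,0],[0,0,0],[0,0,0],[0,0,0],[0,0,0],[0,0,0]]}' 45 && python3 -m creep '{"grip":[1,1,1,1,1,1],"translation":[[0,0,0],[0,0,10],[0,0,50],[0,0,100],[0,0,150],[0,0,150]],"rotation":[[0,0,0],[0,0,0],[0,0,0],[0,0,0],[0,0,0],[0,0,0]]}'
```

```text
t: 27.02
ee_pos: [0.4888, -0.2023, 0.0355]
ee_rot: [180.0, 0.1, 176.3]
wrist_force: [-0.2, 0.3, 0.0]
width: 0.0302
grip_force: 0.0
t: 27.78
ee_pos: [0.49, -0.203, 0.1884]
ee_rot: [180.0, 0.3, 176.3]
wrist_force: [0.0, 0.2, -3.9]
width: 0.0272
grip_force: 45.0
```

```bash
python3 -m creep '{"grip":[1,1,1,1,1,1,1,1],"translation":[[0,30,0],[-2,75,0],[-4,125,0],[-6,180,0],[-9,235,0],[-11,290,0],[-13,345,0],[-15,400,0]],"rotation":[[0,0,-0.1],[0,0,-0.27],[0,0,-0.44],[0,0,-0.61],[0,0,-0.78],[0,0,-0.95],[0,0,-1.12],[0,0,-1.29]]}' && python3 -m creep '{"grip":[1,1,1,1,1,1],"translation":[[-2,40,0],[-3,63,0],[-3,63,0],[-3,63,0],[-3,63,-40],[-3,63,-80]],"rotation":[[0,0,-0.13],[0,0,-0.26],[0,0,-0.26],[0,0,-0.26],[0,0,-0.26],[0,0,-0.26]]}'
python3 - <<'E'
from h import *
im,c=snap('wrist','w10')
for b in bores(im,c): print(b)
E
```

```text
t: 28.78
ee_pos: [0.4734, 0.1836, 0.1842]
ee_rot: [-179.9, 0.0, 106.1]
wrist_force: [0.2, 0.3, -2.3]
width: 0.0274
grip_force: 45.0
t: 29.52
ee_pos: [0.4715, 0.2444, 0.1042]
ee_rot: [180.0, -0.1, 91.6]
wrist_force: [-0.1, 0.5, -2.8]
width: 0.0274
grip_force: 45.0
([0.5614, 0.2568], [455.0, 244.0], np.float64(8.8))
([0.4718, 0.2109], [314.0, 307.0], np.float64(12.2))
```

```bash
python3 -m creep '{"grip":[1,1,1],"translation":[[0,8,0],[0,16.5,0],[-1,16.5,0]],"rotation":[[0,0,-0.035],[0,0,-0.07],[0,0,-0.07]]}'; python3 -c "
from h import *
s=monitor.observe();print(s['qpos'])"
```

```text
t: 29.95
ee_pos: [0.4706, 0.2614, 0.1055]
ee_rot: [180.0, -0.0, 87.6]
wrist_force: [0.4, -0.6, -3.6]
width: 0.0271
grip_force: 45.0
[-69.08094669  22.86098846  41.31962811 116.73484152 -20.34730945
  47.52795772 -18.45364928]
```

```bash
python3 -m creep '{"grip":[1,1,1,1,1,1,0.7,0.55],"translation":[[0,0,-25],[0,0,-45],[0,0,-58],[0,0,-66],[0,0,-69.5],[0,0,-70],[0,0,-70],[0,0,-70]],"rotation":[[0,0,0],[0,0,0],[0,0,0],[0,0,0],[0,0,0],[0,0,0],[0,0,0],[0,0,0]]}' && python3 -m creep '{"grip":[0.55,0.5,0.4,0.4,0.4,0.4],"translation":[[0,0,0],[0,0,20],[0,0,70],[0,0,120],[0,-50,150],[0,-100,150]],"rotation":[[0,0,0],[0,0,0],[0,0,0],[0,0,0],[0,0,0.1],[0,0,0.26]]}'
```

```text
t: 30.95
ee_pos: [0.4707, 0.2621, 0.0354]
ee_rot: [180.0, -0.0, 87.5]
wrist_force: [-0.4, 0.3, 0.6]
width: 0.0351
grip_force: 0.0
t: 31.7
ee_pos: [0.4714, 0.1614, 0.187]
ee_rot: [179.8, -0.1, 102.8]
wrist_force: [0.4, -1.3, -0.7]
width: 0.0559
grip_force: 0.0
```

```bash
python3 -m creep '{"grip":[0.4,0.4,0.4,0.4,0.4,0.4,0.4,0.4],"translation":[[1,-55,0],[3,-110,0],[5,-165,0],[7,-220,0],[9,-275,0],[11,-330,0],[13,-385,0],[14,-430,0]],"rotation":[[0,0,0.17],[0,0,0.34],[0,0,0.51],[0,0,0.68],[0,0,0.85],[0,0,1.02],[0,0,1.19],[0,0,1.29]]}' && python3 -m creep '{"grip":[0.4,0.4,0.4,0.4],"translation":[[1,-22,0],[1,-22,-15],[1,-22,-30],[1,-22,-30]],"rotation":[[0,0,0],[0,0,0],[0,0,0],[0,0,0]]}'
python3 - <<'E'
from h import *
im,c=snap('wrist','w11')
for b in bores(im,c): print(b)
print(monitor.observe()['ee_pos'])
E
```

```text
t: 32.7
ee_pos: [0.4847, -0.2417, 0.1854]
ee_rot: [-180.0, 0.0, 173.1]
wrist_force: [1.0, 0.8, 0.3]
width: 0.0564
grip_force: 0.0
t: 33.2
ee_pos: [0.485, -0.2608, 0.1538]
ee_rot: [180.0, -0.1, 172.8]
wrist_force: [0.4, -0.9, 0.1]
width: 0.0565
grip_force: 0.0
([0.4942, -0.0104], [625.0, 213.0], np.float64(10.0))
([0.4927, -0.0441], [586.0, 216.0], np.float64(9.7))
([0.4912, -0.0777], [546.0, 219.0], np.float64(9.4))
([0.4861, -0.2909], [275.0, 246.0], np.float64(8.4))
([0.5909, -0.0221], [602.0, 323.0], np.float64(8.9))
([0.5692, -0.3149], [263.0, 344.0], np.float64(5.8))
[ 0.48534657 -0.26121473  0.15458767]
```

```bash
python3 -m creep '{"grip":[0.4,0.4,0.4,0.4,0.4,0.4,1,1],"translation":[[1,-30,0],[1,-30,-20],[1,-30,-60],[1,-30,-100],[1,-30,-120],[1,-30,-120],[1,-30,-120],[1,-30,-120]],"rotation":[[0,0,0.06],[0,0,0.06],[0,0,0.06],[0,0,0.06],[0,0,0.06],[0,0,0.06],[0,0,0.06],[0,0,0.06]]}' 45 && python3 -m creep '{"grip":[1,1,1,1,1,1,1],"translation":[[0,0,0],[0,0,0],[0,0,10],[0,0,50],[0,0,100],[0,0,150],[0,0,150]],"rotation":[[0,0,0],[0,0,0],[0,0,0],[0,0,0],[0,0,0],[0,0,0],[0,0,0]]}'
```

```text
t: 34.25
ee_pos: [0.4874, -0.2926, 0.0365]
ee_rot: [-180.0, 0.1, 176.2]
wrist_force: [-1.3, 0.2, -0.4]
width: 0.04
grip_force: 0.0
t: 35.12
ee_pos: [0.4879, -0.2934, 0.1888]
ee_rot: [-179.9, 0.3, 176.2]
wrist_force: [0.5, 0.7, -4.4]
width: 0.0274
grip_force: 45.0
```

```bash
python3 -m creep '{"grip":[1,1,1,1,1,1,1,1],"translation":[[0,30,0],[-2,75,0],[-4,125,0],[-6,180,0],[-9,235,0],[-11,290,0],[-13,345,0],[-15,400,0]],"rotation":[[0,0,-0.1],[0,0,-0.27],[0,0,-0.44],[0,0,-0.61],[0,0,-0.78],[0,0,-0.95],[0,0,-1.12],[0,0,-1.29]]}' && python3 -m creep '{"grip":[1,1,1,1,1],"translation":[[-2,50,0],[-4,91,0],[-4,91,0],[-4,91,0],[-4,91,0]],"rotation":[[0,0,-0.13],[0,0,-0.26],[0,0,-0.26],[0,0,-0.26],[0,0,-0.26]]}'
python3 - <<'E'
from h import *
im,c=snap('wrist','w12')
for b in bores(im,c): print(b)
E
```

```text
t: 36.12
ee_pos: [0.4723, 0.0831, 0.1847]
ee_rot: [-179.9, -0.0, 107.7]
wrist_force: [0.5, -0.6, -3.1]
width: 0.0275
grip_force: 45.0
t: 36.75
ee_pos: [0.4692, 0.1714, 0.1851]
ee_rot: [-180.0, 0.0, 93.0]
wrist_force: [-0.3, 0.1, -3.6]
width: 0.0271
grip_force: 45.0
([0.4698, 0.2612], [321.0, 121.0], np.float64(8.9))
([0.5614, 0.2567], [433.0, 134.0], np.float64(9.0))
([0.5167, 0.1979], [372.0, 202.0], np.float64(9.1))
([0.4723, 0.1009], [314.0, 305.0], np.float64(17.0))
([0.4999, -0.0038], [336.0, 403.0], np.float64(8.9))
```

```bash
python3 -m creep '{"grip":[1,1,1,1,1,1,1,1],"translation":[[-6,14,0],[-11.5,28,0],[-11.5,28,0],[-11.5,28,-30],[-11.5,28,-60],[-11.5,28,-85],[-11.5,28,-85],[-11.5,28,-85]],"rotation":[[0,0,-0.05],[0,0,-0.096],[0,0,-0.096],[0,0,-0.096],[0,0,-0.096],[0,0,-0.096],[0,0,-0.096],[0,0,-0.096]]}'
python3 - <<'E'
from h import *
im,c=snap('wrist','w13')
for b in bores(im,c): print(b)
E
```

```text
t: 37.8
ee_pos: [0.4585, 0.2002, 0.1012]
ee_rot: [180.0, -0.0, 87.6]
wrist_force: [0.4, 0.1, -2.6]
width: 0.0272
grip_force: 45.0
([0.4699, 0.2613], [329.0, 162.0], np.float64(8.9))
([0.5614, 0.2568], [482.0, 164.0], np.float64(9.1))
([0.5167, 0.1975], [406.0, 261.0], np.float64(8.9))
([0.4566, 0.1696], [314.0, 305.0], np.float64(12.0))
([0.6043, 0.0749], [518.0, 412.0], np.float64(8.4))
```

View pics/w13.png

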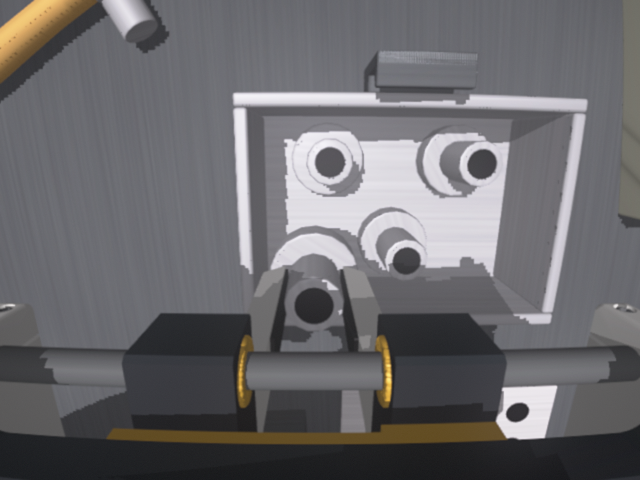

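```bash
python3 -m creep '{"grip":[1,1,1,1,1,1,0.7,0.62],"translation":[[0,0,-25],[0,0,-45],[0,0,-57],[0,0,-63],[0,0,-65.5],[0,0,-66],[0,0,-66],[0,0,-66]],"rotation":[[0,0,0],[0,0,0],[0,0,0],[0,0,0],[0,0,0],[0,0,0],[0,0,0],[0,0,0]]}' && python3 -m creep '{"grip":[0.62,0.62,0.62,0.4,0.2,0,0,0],"translation":[[0,0,0],[0,0,20],[0,0,70],[10,-5,120],[20,-15,180],[40,-50,180],[60,-95,180],[80,-140,180]],"rotation":[[0,0,0],[0,0,0],[0,0,0],[0,0,0],[0,0,0.15],[0,0,0.32],[0,0,0.49],[0,0,0.66]]}'
python3 - <<'E'
from h import *
im,c=snap('top','t14')
for b in bores(im,c): 
  if abs(b[0][0]-.515)<.1 and b[0][1]>.1: print(b)
E
```

```text
t: 38.85
ee_pos: [0.4583, 0.201, 0.0349]
ee_rot: [180.0, -0.0, 87.6]
wrist_force: [-0.1, -0.5, -0.1]
width: 0.034
grip_force: 0.0
t: 39.85
ee_pos: [0.5375, 0.0618, 0.2146]
ee_rot: [180.0, 0.0, 125.3]
wrist_force: [1.1, 0.9, 0.1]
width: 0.0825
grip_force: 0.0
([0.6139, 0.4884], [160.0, 207.0], np.float64(15.9))
```

```bash
python3 -m creep '{"grip":[0,0,0,0,0,0,0,0],"translation":[[5,-10,0],[12,-25,0],[20,-40,0],[27,-55,0],[34,-70,0],[34,-70,0],[34,-70,0],[34,-70,0]],"rotation":[[0,0,0.17],[0,0,0.34],[0,0,0.51],[0,0,0.68],[0,0,0.85],[0,0,0.911],[0,0,0.911],[0,0,0.911]]}'
python3 - <<'E'
from h import *
im,c=snap('wrist','w15')
for b in bores(im,c,.013): print(b)
print(monitor.observe()['ee_pos'],monitor.observe()['ee_rot'])
E
```

```text
t: 40.9
ee_pos: [0.5709, -0.0069, 0.2143]
ee_rot: [-180.0, 0.0, 177.1]
wrist_force: [0.4, -0.4, 0.9]
width: 0.094
grip_force: 0.0
([0.4511, 0.2334], [542.0, 87.0], np.float64(10.5))
([0.4657, 0.3024], [603.0, 100.0], np.float64(10.3))
([0.5056, -0.0451], [274.0, 153.0], np.float64(11.2))
([0.5075, -0.0054], [312.0, 152.0], np.float64(11.2))
([0.5094, 0.0347], [351.0, 152.0], np.float64(11.2))
([0.5195, 0.2297], [534.0, 154.0], np.float64(10.9))
([0.571, 0.2973], [588.0, 200.0], np.float64(10.1))
([0.6372, 0.0288], [349.0, 269.0], np.float64(11.0))
[ 0.5708802  -0.00686896  0.21429444] [-1.79976549e+02  6.77534164e-03  1.77089594e+02]
```

View pics/w15.png

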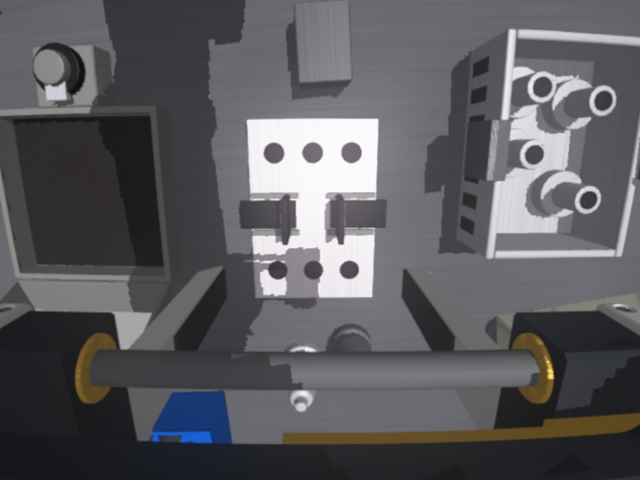

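Case is empty, four parts upright in the cassette, cover undisturbed (centre ~(312,213)). Picking the cover up.

```bash
python3 -m creep '{"grip":[0,0,0,0,0,0,0,0],"translation":[[1,-1,-30],[1,-1,-80],[1,-1,-130],[1,-1,-165],[1,-1,-180],[1,-1,-186],[1,-1,-186],[1,-1,-186]],"rotation":[[0,0,0.007],[0,0,0.007],[0,0,0.007],[0,0,0.007],[0,0,0.007],[0,0,0.007],[0,0,0.007],[0,0,0.007]]}' 55 && python3 -m creep '{"grip":[0.3,0.5,0.7,1,1,1,1,1],"translation":[[0,0,0],[0,0,0],[0,0,0],[0,0,0],[0,0,0],[0,0,0],[0,0,0],[0,0,0]],"rotation":[[0,0,0],[0,0,0],[0,0,0],[0,0,0],[0,0,0],[0,0,0],[0,0,0],[0,0,0]]}' 55 && python3 -m creep '{"grip":[1,1,1,1,1,1,1,1],"translation":[[0,0,5],[0,0,20],[0,0,50],[0,0,90],[0,0,130],[0,0,165],[0,0,165],[0,0,165]],"rotation":[[0,0,0],[0,0,0],[0,0,0],[0,0,0],[0,0,0],[0,0,0],[0,0,0],[0,0,0]]}'
```

```text
t: 41.95
ee_pos: [0.5727, -0.008, 0.0294]
ee_rot: [180.0, 0.1, 177.6]
wrist_force: [0.3, 0.0, -0.3]
width: 0.0938
grip_force: 0.0
t: 42.95
ee_pos: [0.572, -0.0082, 0.0286]
ee_rot: [-180.0, 0.0, 177.5]
wrist_force: [-2.5, -0.1, 9.9]
width: 0.0383
grip_force: 55.1
t: 43.95
ee_pos: [0.5714, -0.008, 0.1928]
ee_rot: [-180.0, -0.0, 177.6]
wrist_force: [-0.4, 0.0, -3.5]
width: 0.0388
grip_force: 55.0
```

```bash
python3 -m creep '{"grip":[1,1,1,1,1,1,1,1],"translation":[[-5,20,0],[-15,60,0],[-25,105,0],[-37,150,0],[-48,195,0],[-55,225,0],[-56.5,235,0],[-56.5,235,0]],"rotation":[[0,0,0],[0,0,0],[0,0,0],[0,0,0],[0,0,0],[0,0,0],[0,0,0],[0,0,0]]}' && python3 -m creep '{"grip":[1,1,1,1],"translation":[[0,0,-25],[0,0,-50],[0,0,-55],[0,0,-55]],"rotation":[[0,0,0],[0,0,0],[0,0,0],[0,0,0]]}'
python3 - <<'E'
from h import *
im,c=snap('wrist','w16')
s=monitor.observe(); print(s['ee_pos'],s['ee_rot'],s['grip_force'])
p=s['ee_pos']; T=cv2.imread('pics/w2.png')[:,:,::-1]
for b in bores(im,c,p[2]-.0148): print(b[0],b[1],b[2])
print('ref w2 (just lifted, same TCP-relative):')
for b in bores(T,c,p[2]-.0148): print(b[0],b[1],b[2])
E
```

```text
t: 44.95
ee_pos: [0.5151, 0.2265, 0.1924]
ee_rot: [-179.9, -0.0, 177.6]
wrist_force: [0.7, -0.1, -3.3]
width: 0.0385
grip_force: 55.0
t: 45.45
ee_pos: [0.5158, 0.2258, 0.1385]
ee_rot: [-179.9, 0.0, 177.5]
wrist_force: [0.0, -0.9, -3.1]
width: 0.038
grip_force: 55.0
[0.51600753 0.22619856 0.13896303] [-1.79983529e+02  3.88126688e-02  1.77496039e+02] 54.967732429504395
ref w2 (just lifted, same TCP-relative):
```

View pics/w16.png

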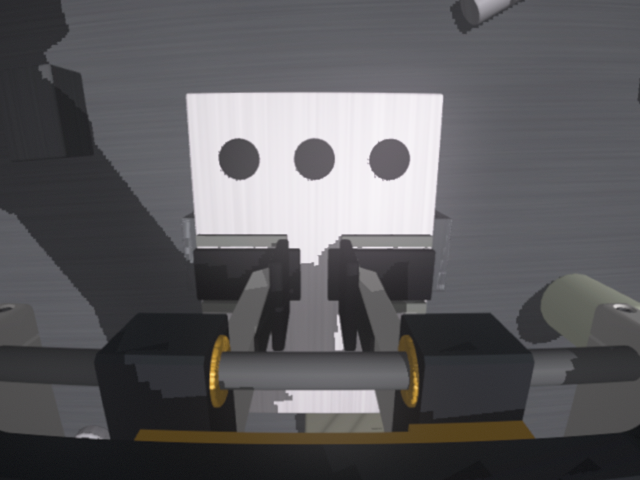

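Holes at (238,158),(314,158),(390,158), the same in-hand pose as at first lift. Lowering straight down.

```bash
python3 -m creep '{"grip":[1,1,1,1,1,1,1,1],"translation":[[-0.3,0.8,-10],[-0.3,0.8,-20],[-0.3,0.8,-28],[-0.3,0.8,-35],[-0.3,0.8,-40],[-0.3,0.8,-42],[-0.3,0.8,-43],[-0.3,0.8,-43]],"rotation":[[0,0,0],[0,0,0],[0,0,0],[0,0,0],[0,0,0],[0,0,0],[0,0,0],[0,0,0]]}'
```

```text
t: 46.5
ee_pos: [0.5151, 0.2276, 0.0957]
ee_rot: [-180.0, 0.0, 177.5]
wrist_force: [-4.2, -1.7, 3.9]
width: 0.0386
grip_force: 55.0
```

```bash
python3 -m creep '{"grip":[1,1,1],"translation":[[0,0,-0.7],[0,0,-1.2],[0,0,-1.2]],"rotation":[[0,0,0],[0,0,0],[0,0,0]]}'
```

```text
t: 46.88
ee_pos: [0.5153, 0.2276, 0.0955]
ee_rot: [180.0, 0.0, 177.5]
wrist_force: [-11.0, -5.2, 27.4]
width: 0.0384
grip_force: 55.1
```

Seated height agrees with expectation (95.6 mm). Release.

```bash
python3 -m creep '{"grip":[1,0.7,0.5,0.3,0.1,0,0,0],"translation":[[0,0,0.5],[0,0,0.5],[0,0,0.5],[0,0,0.5],[0,0,0.5],[0,0,0.5],[0,0,0.5],[0,0,30]],"rotation":[[0,0,0],[0,0,0],[0,0,0],[0,0,0],[0,0,0],[0,0,0],[0,0,0],[0,0,0]]}' && python3 -m creep '{"grip":[0,0,0,0,0,0],"translation":[[0,0,50],[-10,10,100],[-28,25,131],[-28,25,131],[-28,25,131],[-28,25,131]],"rotation":[[0,0,0],[0,0,0],[0,0,0],[0,0,0],[0,0,0],[0,0,0]]}'
python3 - <<'E'
from h import *
im,c=snap('wrist','w17')
s=monitor.observe(); print(s['ee_pos'],s['ee_rot'],s['wrist_force'])
for b in bores(im,c,.08): print(b)
t,_=snap('scene','s17'); a=im[120:360,170:420]; b=t[170:290,320:450]
out=np.hstack([cv2.resize(a,(400,384)),cv2.resize(b,(400,384))]); cv2.imwrite('pics/fin.png',out[:,:,::-1])
E
```

```text
t: 47.88
ee_pos: [0.5141, 0.2271, 0.123]
ee_rot: [-179.8, -0.1, 177.6]
wrist_force: [0.2, 0.8, 0.0]
width: 0.0919
grip_force: 0.0
t: 48.62
ee_pos: [0.4871, 0.2519, 0.2541]
ee_rot: [-179.9, -0.0, 177.5]
wrist_force: [0.8, -0.5, 0.5]
width: 0.0939
grip_force: 0.0
[0.48713944 0.25190418 0.25416177] [-1.79897195e+02 -4.19582630e-02  1.77508781e+02] [ 0.00508959 -0.81015799  0.37424855]
([0.4489, 0.1906], [250.0, 182.0], np.float64(11.2))
([0.4508, 0.2305], [291.0, 182.0], np.float64(11.1))
([0.4525, 0.2705], [332.0, 182.0], np.float64(11.1))
```

View pics/fin.png

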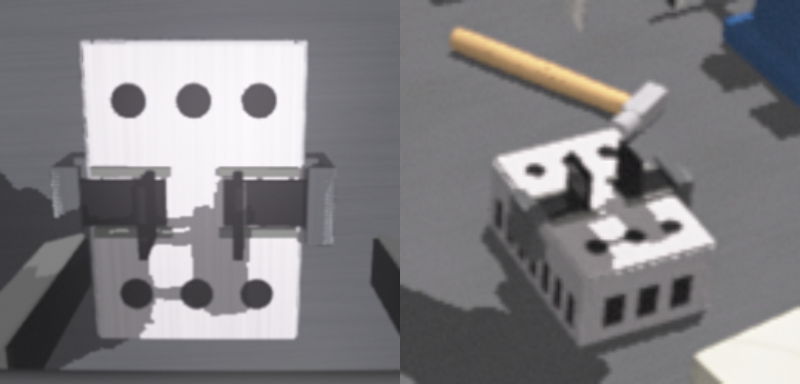

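The cover is home: its hole pattern is within 1 mm of where it started, both tabs are out, and both catch bars are under the hooks.

```bash
python3 -c "
from plant import hand_in
print(hand_in())"
```

```text
the job is handed in; nothing more can be done
None
```

The job is done and handed in at about 49 s: all four parts stand in the cassette, the cover is fully home with both catches locked, and the case is left standing open and empty. One part had been knocked about 4 cm inside the cassette, so I shifted the last placing to suit.

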